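# Assemble a glazed stoneware lantern on the banding wheel

## Task

Put the little stoneware garden lantern together on the banding wheel, from the bottom up, one piece after another: first the brown foot in the middle of the wheel, then the green light chamber on the foot, the blue roof on the chamber and last the red finial on the roof. Each piece must sit fully down on the one below, its socket over the boss; it is glazed ware, so keep every piece upright and set it down gently, without letting it drop. Leave the stone, the wooden block and the knife where they lie.

Things in the scene. Friction and masses are not known exactly. Their poses are not given: they have to be found in the camera images.
- wheel: Potter's banding wheel, fixed and not turning: a flat round silver-grey aluminium disc 150 mm across with engraved rings, on a dark pedestal; its flat top is 45 mm above the table. Origin: on its axis at table height, z up. It stands on the left or on the right of the pieces.
- foot: Lantern foot, loose, dark brown glaze, 0.3 kg: flange 80 mm across, 12 mm high; on it a drum 52 mm across up to 40 mm (grasp this from above); on top a bare grey clay boss, a cone 32 mm wide tapering to 22 mm, up to 50 mm. Flat solid underside. The next piece rests on the drum at 40 mm. Origin: centre of underside, z up; round, any yaw.
- chamber: Light chamber, loose, pale green glaze, dark windows, 0.22 kg: upright cylinder 56 mm across, 55 mm high; on top a bare grey clay boss, a cone 32 mm wide tapering to 22 mm, up to 65 mm. The next piece rests at 55 mm. Underside: socket 40 mm wide, 13 deep, for the boss below. Origin: centre of underside, z up; round, any yaw.
- roof: Roof, loose, dark blue, 0.3 kg: clay collar 56 mm across, 13 mm high; cone 104 mm across at the eaves (13-17 mm up) rising to 36 mm; upright neck 34 mm across up to 58 mm (grasp this); on top a clay boss, a cone 22 mm wide tapering to 14, up to 68 mm. Next piece rests at 58 mm. Underside: socket 40 mm wide, 13 deep, for the boss below. Origin: centre of underside, z up; round, any yaw.
- finial: Finial, loose, brick-red glaze, 0.1 kg: upright cylinder 40 mm across, 36 mm high, rounding off to a tip at 54 mm. Underside: socket 30 mm wide, 13 deep, for the boss below. Origin: centre of underside, z up; round, any yaw.
- stone: Bystander, loose: a smooth ochre stone, 54 mm across and 36 mm high, lying among the pieces. Origin: centre of its underside.
- block: Bystander, loose: a brown wooden block 90 by 90 by 70 mm high, on the side where the wheel is not. Origin: centre of its underside.
- knife: Bystander, loose: a potter's knife lying flat beyond the pieces, dark wooden handle 120 mm long and 22 mm thick, steel blade 90 mm. Origin: under the middle of the handle; x points to the blade's tip.

How it is judged:
By the outcome, as a careful person would: the job done as asked, in the order asked, and still so for the second after the job is handed in, with the robot touching nothing.
It also fails if it takes over 120 s, if anything falls off the work surface, if the arm or the gripper's body presses on something with over 40 N, if the wrist force passes 120 N, or if a joint passes its speed limit or range.

## Robot

A 7-joint arm with a two-finger parallel gripper is mounted at the origin on the work surface. World frame = base frame: x ahead of the robot, y to its left, z up, the work surface at z = 0. Lengths are in m, angles in rad, forces in N, time in s.
With the tool pointing down it reaches from about 0.425 to 0.875 m from the base axis. Payload 8.4 kg.
Tool frame: the origin (TCP) lies at the very end of the fingers, on their centre line; the grasp point (between the pads) lies 19 mm behind it (hold_point_z is the distance from the TCP to the grasp point, in m); z points along the fingers, y is the line along which they close (so a half turn about z gives the same grasp; the last joint's range is limited). The gripper opens to 87 mm and grips with 3 to 60 N. Pads are 19 mm wide; open, the fingers measure 117 mm over their backs; the gripper's body (75 mm by 190 mm) begins 51 mm behind the grasp point.
Start: joints at [-1.244, 0.333, 0.04, 1.465, -0.013, 1.343, -0.059], TCP at [0.268, 0.592, 0.223] pointing down, gripper open.
Joint ranges: [-2.58, 2.58], [-0.38, 2.09], [-1.3, 1.39], [0.25, 2.4], [-1.5, 4.64], [0.08, 2.09], [-2.65, 2.65]. Speed limits (rad/s): [2.22, 2.22, 2.79, 2.79, 3.14, 3.14, 3.14].

## Interface

Orientations are given as a 3x3 rotation matrix whose columns are the frame's x, y, z axes.
In Python, from plant import get_state, snapshot, sign_off, hold_point_z gives the robot as it stands. The module is installed in compiled form; this text tells all that it offers.
- The arm moves only by the shell command python3 -m pendant 'ROWS' [OPENING] [FORCE]. ROWS is JSON, a list of rows, each an object of numbers: "x", "y", "z": the shift along the tool's x, y, z normalised to -1 to 1, where 1 is 0.1 m; "spin": the turn about the tool's z normalised to -1 to 1, where 1 is 90 degrees. A call has 1 to 5 rows; each row is the pose to reach, as a shift and turn from the pose commanded when the call began, along the tool's axes at that moment; what a row does not reach only later rows make up. A row lasts 1/10 s, in which the tool goes at most 50 mm and 8.59 degrees, less where a joint would pass 70% of its speed; a pose out of reach is approached as far as the arm can. A call with a number of a shift or a turn outside -1 to 1 is refused whole. A call with a gripper value outside its range is refused whole. OPENING is the finger opening in mm, from 0 to 87, set as the call begins (- or left out, the last holds). The fingers move at their own pace and stop on an object; FORCE is the grip in N (left out, the last holds). Time passes only in rows, so rows that repeat a pose let the fingers close. It gives the time, the measured TCP pose, the force, the opening and the grip force at its end, in the units of the state.
- get_state(): the state, without advancing time (a new reading comes with each control period).
- snapshot(name): name is "scene" or "top" or "wrist"; returns a dict with "pixels" (420x560x3 uint8, red, green, blue), "range_z" (420x560 float32, m along the optical axis (not along the pixel's ray), 0 where there is no reading), "fov_y" (degrees; the focal length in pixels is half the picture's height over the tangent of half this angle, whatever the lens; pixels are square), "cx", "cy" (the principal point, pixels), "k1" (the pictures are not rectified: a ray, as slopes to the right and down, at radius r is drawn at 1 + k1 r^2 times it, then the intrinsics apply), "xyz" and "attitude" of the camera in the world; the wrist camera has in their place "tool_from_camera" (4x4, takes a point from camera to tool coordinates, whose origin is the TCP and whose axes are the flange's). Camera axes: x right, y up, looking along -z (the intrinsics and any distortion apply to the point x, -y, -z); pixel columns grow to the right and rows downward; lengths in m; the calibration is good to about 2 mm. A picture is of the moment at which its call begins: read the wrist's pose just before it.
- sign_off(): hands the job in; it is judged then, once.
The state is a dict: "time_s": time; "joint_positions": joint angles; "dq": joint speeds; "joint_efforts": joint torques, N m; "ee_pos": TCP position; "orientation": TCP orientation; "ft_force": force on the tool from outside, world axes, zero at the start; "wrist_torque": the same for the moment, N m; "gripper_width": finger opening in m; "finger_force": force on a finger pad.
Only numpy, scipy, OpenCV 4.12 (cv2) and the standard library are available. Lean on these libraries where they do the work, as an engineer would, in place of code of your own. Each camera call takes 0.05 s, during which the arm holds its last target. There are 200 camera calls.

## Working session

There is one attempt and no reset: what is moved stays moved. The work goes in short steps, Python scripts to look and compute and a shell command to move; the robot and the scene stay as the last step left them, time stands still between calls to the robot, and variables do not carry over. Pictures are saved under pics/ and viewed, at most 14 in all, crops included, and the job is handed in when it is done.

```bash
mkdir -p pics
cat > h.py <<'E'
import numpy as np, cv2
from plant import get_state, snapshot
def take(name):
    st=get_state(); s=snapshot(name)
    if name=="wrist":
        T=np.eye(4);T[:3,:3]=st["orientation"];T[:3,3]=st["ee_pos"]
        C=T@np.array(s["tool_from_camera"]); s["R"],s["t"]=C[:3,:3],C[:3,3]
    else: s["R"],s["t"]=np.array(s["attitude"]).reshape(3,3),np.array(s["xyz"])
    f=210/np.tan(np.radians(s["fov_y"])/2)
    s["K"]=np.array([[f,0,s["cx"]],[0,f,s["cy"]],[0,0,1.]]);return s
def rays(s,uv):
    p=cv2.undistortPoints(np.array(uv,float).reshape(-1,1,2),s["K"],np.array([s["k1"],0,0,0.])).reshape(-1,2)
    return np.c_[p[:,0],-p[:,1],-np.ones(len(p))]
def plane(s,uv,z):
    d=rays(s,uv)@s["R"].T; return s["t"]+d*((z-s["t"][2])/d[:,2])[:,None]
def cloud(s):
    h,w=s["range_z"].shape; u,v=np.meshgrid(np.arange(w),np.arange(h))
    return ((rays(s,np.c_[u.ravel(),v.ravel()])*s["range_z"].reshape(-1,1))@s["R"].T+s["t"]).reshape(h,w,3)
def save(s,n): cv2.imwrite(f"pics/{n}.png",cv2.cvtColor(s["pixels"],cv2.COLOR_RGB2BGR))
E
python3 - <<'E'
from h import *
import pickle
for n in("scene","top"):
    s=take(n);save(s,n+"1");pickle.dump(s,open(n+".pkl","wb"));print(n,s["t"],s["fov_y"],s["k1"],(s["range_z"]>0).mean())
st=get_state();print(st["time_s"],np.round(st["orientation"],3),st["ee_pos"])
E
```

```text
scene [0.87394297 0.48558101 0.68587822] 56.37173648068213 -0.06741589075714663 0.9959481292517007
top [ 0.42989809 -0.0069345   1.18845054] 44.02207625577357 -0.0435987572330617 0.9962712585034014
0.1 [[-0.911  0.413 -0.001]
 [ 0.413  0.911 -0.001]
 [-0.    -0.001 -1.   ]] [0.26834121 0.59155624 0.22172534]
```

View pics/top1.png

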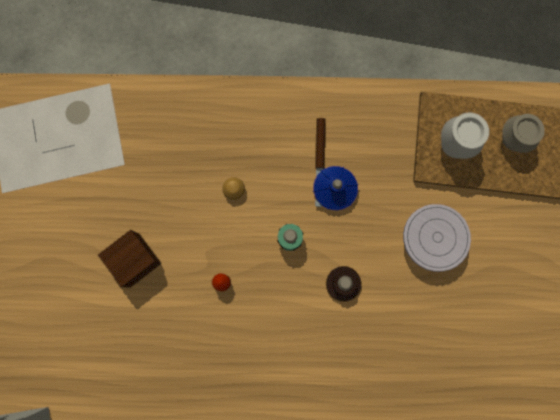

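View pics/scene1.png

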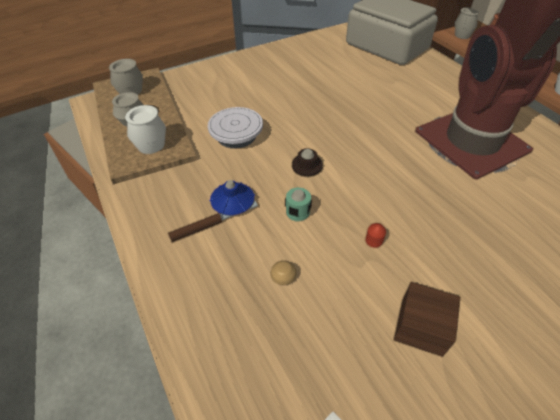

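The top view shows the wheel at (437,238), foot (344,284), chamber (290,237), roof (336,188) with the knife blade beside or under its eaves at (318,205), finial (221,282), stone (233,189) and block (130,259). The scene view agrees, and all four pieces stand upright.

Run:
```python
from h import *
import pickle
s=pickle.load(open("top.pkl","rb"));P=cloud(s)
C=pickle.load(open("scene.pkl","rb"));Q=cloud(C)
t=dict(wheel=(437,238,.045,.15),foot=(344,284,.012,.08),chamber=(290,237,.055,.056),roof=(336,188,.017,.104),finial=(221,282,.036,.04),stone=(233,189,.018,.054),block=(130,259,.07,.12))
print("table z",np.median(P[300:400,250:400,2]))
for n,(u,v,z,d) in t.items():
    c=plane(s,[(u,v)],z)[0]
    out=[]
    for X in(P,Q):
        m=(np.hypot(X[...,0]-c[0],X[...,1]-c[1])<d/2+.03)&(X[...,2]>z-.008)
        p=X[m]; cc,r=cv2.minEnclosingCircle(p[:,:2].astype(np.float32))
        out.append((np.round(cc,4),round(2*r,4),round(p[:,2].max(),3),len(p)))
    print(n,np.round(c[:2],4),out)
k=plane(s,[(321,119),(321,168),(318,205)],.011);print(k)
```

```text
table z -0.0005385444431089681
wheel [ 0.5583 -0.3401] [(array([ 0.5607, -0.3402]), 0.1507, np.float64(0.051), 3525), (array([ 0.5613, -0.3401]), 0.1542, np.float64(0.05), 1560)]
foot [ 0.4549 -0.1372] [(array([ 0.4555, -0.1361]), 0.1381, np.float64(0.054), 1036), (array([ 0.4585, -0.1323]), 0.0807, np.float64(0.052), 664)]
chamber [ 0.5538 -0.0141] [(array([ 0.5561, -0.0134]), 0.0557, np.float64(0.073), 503), (array([ 0.557 , -0.0123]), 0.057, np.float64(0.067), 409)]
roof [ 0.6731 -0.1183] [(array([ 0.6864, -0.1102]), 0.1328, np.float64(0.071), 1727), (array([ 0.6859, -0.1083]), 0.1322, np.float64(0.069), 1336)]
finial [0.4538 0.1357] [(array([0.4537, 0.1385]), 0.04, np.float64(0.055), 262), (array([0.456 , 0.1398]), 0.039, np.float64(0.053), 251)]
stone [0.6663 0.1186] [(array([0.6691, 0.1189]), 0.0527, np.float64(0.04), 402), (array([0.6706, 0.1203]), 0.0523, np.float64(0.037), 510)]
block [0.4981 0.3299] [(array([0.5001, 0.3403]), 0.1258, np.float64(0.077), 1769), (array([0.5015, 0.3413]), 0.1248, np.float64(0.073), 2576)]
[[ 0.84079754 -0.08322894  0.011     ]
 [ 0.72129498 -0.08390171  0.011     ]
 [ 0.63369758 -0.07753379  0.011     ]]
```

```bash
p="python3 -m pendant"
python3 -m pendant '[{"spin":-0.271},{"spin":-0.271},{"spin":-0.271},{"spin":-0.271}]'
python3 -m pendant '[{"y":-0.5,"x":-0.5},{"y":-1,"x":-1},{"y":-1,"x":-1}]'
python3 -m pendant '[{"y":-0.5,"x":-0.5},{"y":-1,"x":-0.9},{"y":-1,"x":-0.9}]'
python3 -m pendant '[{"y":-0.5},{"y":-1},{"y":-1}]'
python3 -c "
from plant import *;import numpy as np;s=get_state();print(s['time_s'],s['ee_pos'],np.round(s['orientation'],3),s['joint_positions'])"
```

```text
0.1 [0.26834121 0.59155624 0.22172534] [[-0.911  0.413 -0.001]
 [ 0.413  0.911 -0.001]
 [-0.    -0.001 -1.   ]] [-1.24417104  0.33387017  0.03988354  1.4661903  -0.01342839  1.34328869
 -0.05851558]validation failed for argument at $[0]...
validation failed for argument at $[0]...
validation failed for argument at $[0]...
validation failed for argument at $[0]...
```

```bash
python3 -m pendant '[{"x":0,"y":0,"z":0,"spin":-0.271},{"x":0,"y":0,"z":0,"spin":-0.271},{"x":0,"y":0,"z":0,"spin":-0.271},{"x":0,"y":0,"z":0,"spin":-0.271}]'
python3 -m pendant '[{"x":-0.5,"y":-0.5,"z":0,"spin":0},{"x":-1,"y":-1,"z":0,"spin":0},{"x":-1,"y":-1,"z":0,"spin":0}]'
python3 -c "
from plant import *;import numpy as np;s=get_state();print(s['time_s'],s['ee_pos'],np.round(s['orientation'],3),s['joint_positions'])"
```

```text
time_s: 0.5
ee_pos: [0.2684, 0.5917, 0.222]
orientation: [[-1.0, -0.002, -0.0], [-0.002, 1.0, -0.001], [0.0, -0.001, -1.0]]
ft_force: [0.0, -0.0, 0.0]
gripper_width: 0.0871
finger_force: 0.0
time_s: 0.8
ee_pos: [0.3704, 0.4897, 0.2223]
orientation: [[-1.0, 0.006, 0.0], [0.006, 1.0, -0.001], [-0.0, -0.001, -1.0]]
ft_force: [0.4, 0.2, 0.6]
gripper_width: 0.0868
finger_force: 0.0
0.8 [0.37035343 0.4896538  0.22231888] [[-1.     0.006  0.   ]
 [ 0.006  1.    -0.001]
 [-0.    -0.001 -1.   ]] [-1.03360008  0.26049994  0.04556862  1.55952094 -0.01131132  1.32235579
  0.57838411]
```

```bash
python3 -m pendant '[{"x":-0.4,"y":-0.5,"z":0,"spin":0},{"x":-0.87,"y":-1,"z":0,"spin":0},{"x":-0.87,"y":-1,"z":0,"spin":0}]' >/dev/null
python3 -m pendant '[{"x":0,"y":-0.5,"z":0,"spin":0},{"x":0,"y":-1,"z":0,"spin":0},{"x":0,"y":-1,"z":0,"spin":0}]' >/dev/null
python3 -m pendant '[{"x":0,"y":-0.5,"z":0,"spin":0},{"x":0,"y":-1,"z":0,"spin":0},{"x":0,"y":-1,"z":0,"spin":0}]' >/dev/null
python3 -m pendant '[{"x":0,"y":-0.5,"z":0,"spin":0},{"x":0,"y":-1,"z":0,"spin":0},{"x":0,"y":-1,"z":0,"spin":0}]' >/dev/null
python3 -m pendant '[{"x":0,"y":-0.5,"z":0,"spin":0},{"x":0,"y":-1,"z":0,"spin":0},{"x":0,"y":-1,"z":0,"spin":0}]' >/dev/null
python3 -m pendant '[{"x":0,"y":-0.5,"z":0,"spin":0},{"x":0,"y":-1,"z":0,"spin":0},{"x":0,"y":-1.0,"z":0,"spin":0},{"x":0,"y":-1.0,"z":0,"spin":0}]'
python3 - <<'E'
from h import *
s=take("wrist");save(s,"w1");st=get_state();print(st["time_s"],st["joint_positions"],s["t"],s["fov_y"])
E
```

```text
time_s: 2.7
ee_pos: [0.4552, -0.1089, 0.2226]
orientation: [[-1.0, 0.006, -0.0], [0.006, 1.0, 0.0], [0.0, 0.0, -1.0]]
ft_force: [0.2, 0.6, -0.2]
gripper_width: 0.0872
finger_force: 0.0
2.75 [-0.43443895 -0.07410641  0.55126352  1.91136861  0.03983103  1.29390571
  1.6726375 ] [ 0.38891007 -0.11022049  0.38495965] 64.32198551466705
```

View pics/w1.png

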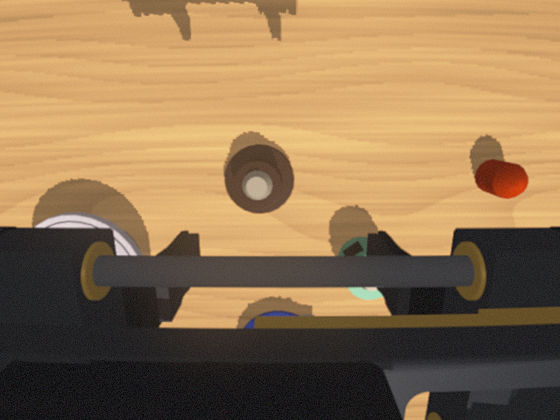

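The wrist picture shows the foot at (258,178), finial at (501,178) and chamber partly behind a finger at (365,265). Image up is toward the base.

```bash
cat >> h.py <<'E'
def circ(s,c,r,lo,hi):
    X=cloud(s);m=(np.hypot(X[...,0]-c[0],X[...,1]-c[1])<r)&(X[...,2]>lo)&(X[...,2]<hi)
    p=X[m]
    if len(p)<5:return None
    cc,rr=cv2.minEnclosingCircle(p[:,:2].astype(np.float32))
    return np.round(cc,4),np.round(2*rr,4),np.round(p.mean(0),4),len(p)
E
python3 - <<'E'
from h import *
import pickle
c=(.4575,-.134)
for n in("top","scene","wrist"):
    s=take(n)
    print(n,"flange",circ(s,c,.06,.006,.016),"drum",circ(s,c,.04,.036,.043),"bosstop",circ(s,c,.03,.046,.056))
    print("  wheel",circ(s,(.56,-.34),.09,.04,.056)," wrist finial",circ(s,(.455,.139),.03,.03,.06))
print(get_state()["ee_pos"])
E
```

```text
top flange None drum None bosstop None
  wheel (array([ 0.5608, -0.3409]), np.float64(0.1508), array([ 0.5649, -0.3489,  0.0448]), 2870)  wrist finial (array([0.4538, 0.1384]), np.float64(0.0399), array([0.4536, 0.1371, 0.0443]), 259)
scene flange (array([ 0.4584, -0.1334]), np.float64(0.0806), array([ 0.4664, -0.1208,  0.0109]), 281) drum (array([ 0.4571, -0.1345]), np.float64(0.0531), array([ 0.4597, -0.1305,  0.0394]), 167) bosstop (array([ 0.458 , -0.1337]), np.float64(0.025), array([ 0.458 , -0.1339,  0.0491]), 53)
  wheel (array([ 0.5615, -0.3399]), np.float64(0.1556), array([ 0.5641, -0.335 ,  0.0452]), 1516)  wrist finial (array([0.4565, 0.1398]), np.float64(0.0386), array([0.4606, 0.1432, 0.0427]), 242)
wrist flange (array([ 0.4573, -0.1388]), np.float64(0.0801), array([ 0.4512, -0.1352,  0.0121]), 1788) drum (array([ 0.4576, -0.1385]), np.float64(0.0522), array([ 0.4561, -0.1384,  0.0403]), 1271) bosstop (array([ 0.4575, -0.1384]), np.float64(0.027), array([ 0.4569, -0.1381,  0.0496]), 480)
  wheel (array([ 0.5199, -0.3299]), np.float64(0.1198), array([ 0.5041, -0.325 ,  0.0448]), 1276)  wrist finial (array([0.4549, 0.1342]), np.float64(0.0401), array([0.4531, 0.1285, 0.0438]), 1108)
[ 0.45550334 -0.10673933  0.2224607 ]
```

Run:
```python
from h import *
c=(.4575,-.136)
for i in range(3):
    s=take("wrist");e=get_state()["ee_pos"]
    d=circ(s,c,.04,.036,.043);print(e,d[0],circ(s,c,.06,.006,.016)[0])
```

```text
[ 0.4555176  -0.1068403   0.22247449] [ 0.4575 -0.1386] [ 0.4572 -0.1384]
[ 0.45548573 -0.10701685  0.22247616] [ 0.4574 -0.1385] [ 0.4573 -0.1383]
[ 0.45547115 -0.10726454  0.22250257] [ 0.4574 -0.1386] [ 0.4573 -0.1386]
```

```bash
python3 -m pendant '[{"x":-0.02,"y":-0.29,"z":0.3,"spin":0},{"x":-0.02,"y":-0.29,"z":0.7,"spin":0},{"x":-0.02,"y":-0.29,"z":1,"spin":0},{"x":-0.02,"y":-0.29,"z":1,"spin":0},{"x":-0.02,"y":-0.29,"z":1,"spin":0}]'
python3 - <<'E'
from h import *
c=(.4575,-.136)
s=take("wrist");e=get_state()["ee_pos"]
print(e,circ(s,c,.04,.036,.043),circ(s,c,.06,.006,.016))
s=take("scene");print(circ(s,c,.06,.006,.016))
save(s,"s2")
E
```

```text
time_s: 3.55
ee_pos: [0.4575, -0.1369, 0.1232]
orientation: [[-1.0, -0.0, -0.001], [-0.0, 1.0, -0.0], [0.001, -0.0, -1.0]]
ft_force: [1.3, 0.2, 0.6]
gripper_width: 0.0868
finger_force: 0.0
[ 0.45826407 -0.13698178  0.12399073] (array([ 0.4574, -0.1384]), np.float64(0.0519), array([ 0.4559, -0.1384,  0.0402]), 2374) (array([ 0.4574, -0.1386]), np.float64(0.0802), array([ 0.4479, -0.1384,  0.0121]), 3054)
(array([ 0.4572, -0.1336]), np.float64(0.0816), array([ 0.4666, -0.1205,  0.011 ]), 283)
```

```bash
python3 -m pendant '[{"x":0,"y":0,"z":0.3,"spin":0},{"x":0,"y":0,"z":0.6,"spin":0},{"x":0,"y":0,"z":0.85,"spin":0},{"x":0,"y":0,"z":1,"spin":0},{"x":0,"y":0,"z":1,"spin":0}]'
python3 -m pendant '[{"x":0,"y":0,"z":0.06,"spin":0},{"x":0,"y":0,"z":0.06,"spin":0},{"x":0,"y":0,"z":0.06,"spin":0}]'
python3 -m pendant '[{"x":0,"y":0,"z":0,"spin":0},{"x":0,"y":0,"z":0,"spin":0},{"x":0,"y":0,"z":0,"spin":0},{"x":0,"y":0,"z":0,"spin":0},{"x":0,"y":0,"z":0,"spin":0}]' 54 10
python3 -m pendant '[{"x":0,"y":0,"z":0,"spin":0},{"x":0,"y":0,"z":0,"spin":0},{"x":0,"y":0,"z":0,"spin":0},{"x":0,"y":0,"z":0,"spin":0},{"x":0,"y":0,"z":0,"spin":0}]' 40 25
```

```text
time_s: 4.15
ee_pos: [0.4573, -0.1368, 0.0223]
orientation: [[-1.0, -0.0, -0.001], [-0.0, 1.0, -0.0], [0.001, -0.0, -1.0]]
ft_force: [0.4, -0.5, -0.2]
gripper_width: 0.0872
finger_force: 0.0
time_s: 4.45
ee_pos: [0.4581, -0.1371, 0.0175]
orientation: [[-1.0, 0.0, 0.002], [0.0, 1.0, 0.0], [-0.002, 0.0, -1.0]]
ft_force: [-0.5, 0.4, -0.6]
gripper_width: 0.0869
finger_force: 0.0
time_s: 4.95
ee_pos: [0.4574, -0.1371, 0.0166]
orientation: [[-1.0, 0.0, -0.0], [0.0, 1.0, -0.0], [0.0, -0.0, -1.0]]
ft_force: [-0.1, -0.5, -0.5]
gripper_width: 0.0567
finger_force: 0.0
time_s: 5.45
ee_pos: [0.4573, -0.1371, 0.0166]
orientation: [[-1.0, 0.0, -0.0], [0.0, 1.0, 0.0], [0.0, 0.0, -1.0]]
ft_force: [-0.0, 0.5, 0.2]
gripper_width: 0.0501
finger_force: 25.0
```

```bash
python3 -m pendant '[{"x":0,"y":0,"z":-0.1,"spin":0},{"x":0,"y":0,"z":-0.4,"spin":0},{"x":0,"y":0,"z":-0.8,"spin":0},{"x":0,"y":0,"z":-1,"spin":0},{"x":0,"y":0,"z":-1,"spin":0}]'
python3 -m pendant '[{"x":-0.1,"y":-0.2,"z":0,"spin":0},{"x":-0.3,"y":-0.6,"z":0,"spin":0},{"x":-0.4,"y":-0.9,"z":0,"spin":0},{"x":-0.5,"y":-1,"z":0,"spin":0},{"x":-0.5,"y":-1,"z":0,"spin":0}]'
python3 - <<'E'
from h import *
s=take("wrist");st=get_state();e=st["ee_pos"];save(s,"w2");z=e[2]
print(e,st["gripper_width"],circ(s,e,.03,z+.025,z+.045),circ(s,e,.055,z-.012,z+.0),"wheel",circ(s,(.561,-.340),.09,.04,.05))
s=take("scene");print(circ(s,e,.03,z+.025,z+.045),"wheel",circ(s,(.561,-.340),.09,.04,.05))
E
```

```text
time_s: 5.95
ee_pos: [0.4592, -0.1376, 0.1198]
orientation: [[-1.0, 0.0, 0.005], [0.0, 1.0, 0.0], [-0.005, 0.0, -1.0]]
ft_force: [0.6, -0.2, -2.5]
gripper_width: 0.0502
finger_force: 25.0
time_s: 6.45
ee_pos: [0.5071, -0.2389, 0.1154]
orientation: [[-1.0, 0.003, -0.002], [0.003, 1.0, -0.002], [0.002, -0.002, -1.0]]
ft_force: [-0.2, 0.6, -1.9]
gripper_width: 0.0507
finger_force: 25.0
[ 0.50655609 -0.23754865  0.11530411] 0.05066619140493861 (array([ 0.5064, -0.2376]), np.float64(0.06), array([ 0.5045, -0.2391,  0.1468]), 1567) (array([ 0.507 , -0.2406]), np.float64(0.0795), array([ 0.4828, -0.2404,  0.1108]), 4832) wheel (array([ 0.5573, -0.3403]), np.float64(0.1486), array([ 0.5139, -0.3334,  0.0454]), 6160)
(array([ 0.5167, -0.2377]), np.float64(0.0559), array([ 0.5152, -0.2343,  0.145 ]), 38) wheel (array([ 0.5606, -0.3404]), np.float64(0.1555), array([ 0.568 , -0.3363,  0.0453]), 1423)
```

View pics/w2.png

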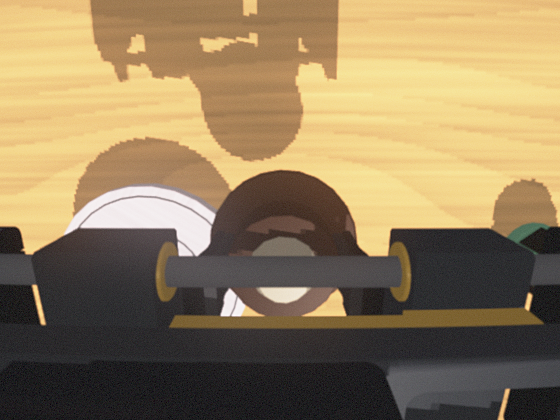

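The wrist picture shows the foot held upright, flange centred near (284,232), and the wheel partly visible at (145,225).

```bash
python3 -m pendant '[{"x":-0.1,"y":-0.2,"z":0,"spin":0},{"x":-0.3,"y":-0.6,"z":0,"spin":0},{"x":-0.45,"y":-0.9,"z":0,"spin":0},{"x":-0.54,"y":-1,"z":0,"spin":0},{"x":-0.54,"y":-1,"z":0,"spin":0}]' >/dev/null
python3 -m pendant '[{"x":0,"y":-0.04,"z":0.15,"spin":0},{"x":0,"y":-0.04,"z":0.3,"spin":0},{"x":0,"y":-0.04,"z":0.42,"spin":0},{"x":0,"y":-0.04,"z":0.42,"spin":0},{"x":0,"y":-0.04,"z":0.42,"spin":0}]'
python3 - <<'E'
from h import *
st=get_state();e=st["ee_pos"];z=e[2];print(e)
for n in("wrist","scene"):
    s=take(n);save(s,n+"3")
    print(n,"flange",circ(s,e,.055,z-.009,z+.002),"wheel",circ(s,(.561,-.340),.09,.041,.05))
E
```

```text
time_s: 7.55
ee_pos: [0.5611, -0.3405, 0.0741]
orientation: [[-1.0, -0.0, -0.001], [-0.0, 1.0, 0.0], [0.001, 0.0, -1.0]]
ft_force: [0.2, -0.8, -1.7]
gripper_width: 0.0504
finger_force: 25.0
[ 0.56109364 -0.34054189  0.07414396]
wrist flange (array([ 0.561, -0.342]), np.float64(0.0797), array([ 0.5372, -0.3421,  0.0698]), 4890) wheel (array([ 0.5575, -0.3429]), np.float64(0.1491), array([ 0.5302, -0.343 ,  0.0456]), 20659)
scene flange (array([ 0.5622, -0.3383]), np.float64(0.0814), array([ 0.5684, -0.3246,  0.0698]), 231) wheel (array([ 0.5622, -0.3397]), np.float64(0.1545), array([ 0.5701, -0.3206,  0.045 ]), 991)
```

View pics/scene3.png

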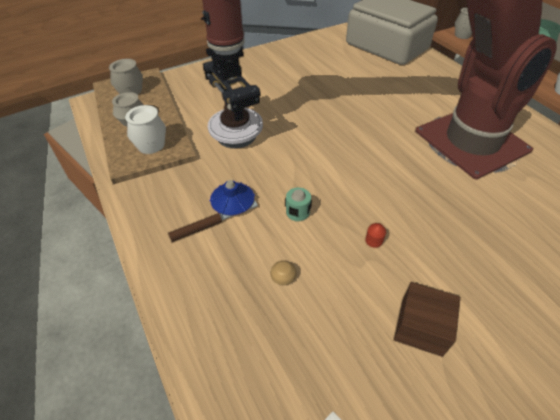

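The scene view shows the foot held just over the middle of the wheel at (235,120), upright and concentric to about 1 mm.

```bash
python3 -m pendant '[{"x":0,"y":-0.01,"z":0.04,"spin":0},{"x":0,"y":-0.01,"z":0.08,"spin":0},{"x":0,"y":-0.01,"z":0.11,"spin":0},{"x":0,"y":-0.01,"z":0.11,"spin":0},{"x":0,"y":-0.01,"z":0.11,"spin":0}]'
python3 -m pendant '[{"x":0,"y":0,"z":0.005,"spin":0},{"x":0,"y":0,"z":0.01,"spin":0},{"x":0,"y":0,"z":0.01,"spin":0},{"x":0,"y":0,"z":0.01,"spin":0}]'
```

```text
time_s: 8.15
ee_pos: [0.5613, -0.3421, 0.0635]
orientation: [[-1.0, 0.0, -0.0], [0.0, 1.0, 0.0], [0.0, 0.0, -1.0]]
ft_force: [-0.3, 0.4, -2.3]
gripper_width: 0.0505
finger_force: 25.0
time_s: 8.55
ee_pos: [0.5614, -0.3421, 0.0626]
orientation: [[-1.0, 0.0, 0.0], [0.0, 1.0, -0.0], [-0.0, -0.0, -1.0]]
ft_force: [-0.8, -0.6, -1.5]
gripper_width: 0.0503
finger_force: 25.0
```

```bash
python3 -m pendant '[{"x":0,"y":0,"z":0.005,"spin":0},{"x":0,"y":0,"z":0.01,"spin":0},{"x":0,"y":0,"z":0.01,"spin":0},{"x":0,"y":0,"z":0.01,"spin":0}]'
python3 -m pendant '[{"x":0,"y":0,"z":0.005,"spin":0},{"x":0,"y":0,"z":0.005,"spin":0},{"x":0,"y":0,"z":0.005,"spin":0},{"x":0,"y":0,"z":0.005,"spin":0}]'
```

```text
time_s: 8.95
ee_pos: [0.5614, -0.3421, 0.0617]
orientation: [[-1.0, 0.0, 0.0], [0.0, 1.0, -0.0], [-0.0, -0.0, -1.0]]
ft_force: [-0.1, 1.8, -0.2]
gripper_width: 0.0509
finger_force: 25.0
time_s: 9.35
ee_pos: [0.5614, -0.3421, 0.0616]
orientation: [[-1.0, 0.0, 0.0], [0.0, 1.0, 0.0], [-0.0, 0.0, -1.0]]
ft_force: [-3.1, 2.2, 5.6]
gripper_width: 0.0503
finger_force: 25.0
```

```bash
python3 -m pendant '[{"x":0,"y":0,"z":0,"spin":0},{"x":0,"y":0,"z":0,"spin":0},{"x":0,"y":0,"z":0,"spin":0},{"x":0,"y":0,"z":0,"spin":0}]' 72
python3 -m pendant '[{"x":0,"y":0,"z":-0.1,"spin":0},{"x":0,"y":0,"z":-0.4,"spin":0},{"x":0,"y":0,"z":-0.8,"spin":0},{"x":0,"y":0,"z":-1,"spin":0},{"x":0,"y":0,"z":-1,"spin":0}]' 85
python3 -m pendant '[{"x":0,"y":0.5,"z":0,"spin":0},{"x":0,"y":1,"z":0,"spin":0},{"x":0,"y":1,"z":0,"spin":0}]' >/dev/null
python3 -m pendant '[{"x":0,"y":0.5,"z":0,"spin":0},{"x":0,"y":1,"z":0,"spin":0},{"x":0,"y":1,"z":0,"spin":0}]' >/dev/null
python3 -m pendant '[{"x":0.05,"y":0.5,"z":0,"spin":0},{"x":0.05,"y":1,"z":0,"spin":0},{"x":0.05,"y":1,"z":0,"spin":0}]'
python3 -m pendant '[{"x":0,"y":0.28,"z":0,"spin":0},{"x":0,"y":0.28,"z":0,"spin":0},{"x":0,"y":0.28,"z":0,"spin":0},{"x":0,"y":0.28,"z":0,"spin":0}]'
python3 - <<'E'
from h import *
st=get_state();print(st["ee_pos"])
for n in("wrist","scene","top"):
    s=take(n);save(s,n+"4")
    print(n,"chamber",circ(s,(.556,-.014),.045,.05,.06),"foot",circ(s,(.561,-.342),.05,.05,.062),circ(s,(.561,-.342),.04,.08,.09),"roof",circ(s,(.676,-.115),.03,.052,.075))
E
```

```text
time_s: 9.75
ee_pos: [0.5614, -0.3422, 0.061]
orientation: [[-1.0, 0.0, -0.0], [0.0, 1.0, -0.0], [0.0, -0.0, -1.0]]
ft_force: [0.2, -0.1, -1.2]
gripper_width: 0.0698
finger_force: 0.0
time_s: 10.25
ee_pos: [0.5628, -0.3435, 0.1655]
orientation: [[-1.0, 0.0, 0.006], [0.0, 1.0, -0.003], [-0.006, -0.003, -1.0]]
ft_force: [0.3, -0.1, 0.1]
gripper_width: 0.0849
finger_force: 0.0
time_s: 11.15
ee_pos: [0.5564, -0.0339, 0.1605]
orientation: [[-1.0, -0.01, -0.001], [-0.01, 1.0, 0.003], [0.001, 0.003, -1.0]]
ft_force: [-0.2, 0.4, -0.7]
gripper_width: 0.0848
finger_force: 0.0
time_s: 11.55
ee_pos: [0.5563, -0.0153, 0.161]
orientation: [[-1.0, 0.001, -0.0], [0.001, 1.0, -0.0], [0.0, -0.0, -1.0]]
ft_force: [-0.4, -0.4, -0.4]
gripper_width: 0.0853
finger_force: 0.0
[ 0.55629606 -0.01525212  0.16095722]
wrist chamber (array([ 0.5573, -0.0163]), np.float64(0.0561), array([ 0.5558, -0.0163,  0.0554]), 2602) foot None None roof (array([ 0.6719, -0.1139]), np.float64(0.0253), array([ 0.6681, -0.1107,  0.0594]), 265)
scene chamber (array([ 0.5563, -0.0126]), np.float64(0.0585), array([ 0.5598, -0.0093,  0.0545]), 309) foot (array([ 0.5622, -0.3387]), np.float64(0.0827), array([ 0.5677, -0.3251,  0.0564]), 260) (array([ 0.5612, -0.3412]), np.float64(0.0537), array([ 0.5645, -0.3337,  0.0851]), 145) roof (array([ 0.6765, -0.1154]), np.float64(0.0359), array([ 0.6767, -0.1115,  0.0597]), 144)
top chamber None foot (array([ 0.5549, -0.3404]), np.float64(0.0905), array([ 0.5573, -0.3344,  0.0561]), 521) (array([ 0.5596, -0.3414]), np.float64(0.052), array([ 0.5595, -0.3395,  0.0846]), 335) roof (array([ 0.6741, -0.1172]), np.float64(0.0329), array([ 0.6733, -0.1204,  0.0603]), 122)
```

View pics/wrist4.png

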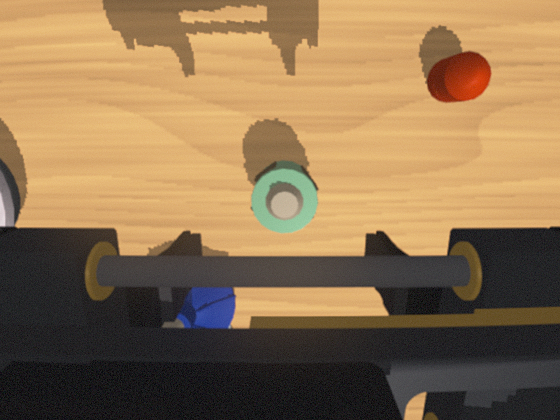

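The wrist picture shows the chamber at (285,197) centred between the open fingers, roof lower left at (205,305), finial at (465,75).

```bash
python3 -m pendant '[{"x":-0.01,"y":0.01,"z":0.4,"spin":0},{"x":-0.01,"y":0.01,"z":0.7,"spin":0},{"x":-0.01,"y":0.01,"z":0.7,"spin":0},{"x":-0.01,"y":0.01,"z":0.7,"spin":0}]'
python3 -m pendant '[{"x":0,"y":0,"z":0.3,"spin":0},{"x":0,"y":0,"z":0.6,"spin":0},{"x":0,"y":0,"z":0.71,"spin":0},{"x":0,"y":0,"z":0.71,"spin":0},{"x":0,"y":0,"z":0.71,"spin":0}]'
python3 -m pendant '[{"x":0,"y":0,"z":0,"spin":0},{"x":0,"y":0,"z":0,"spin":0},{"x":0,"y":0,"z":0,"spin":0},{"x":0,"y":0,"z":0,"spin":0},{"x":0,"y":0,"z":0,"spin":0}]' 58 10
python3 -m pendant '[{"x":0,"y":0,"z":0,"spin":0},{"x":0,"y":0,"z":0,"spin":0},{"x":0,"y":0,"z":0,"spin":0},{"x":0,"y":0,"z":0,"spin":0},{"x":0,"y":0,"z":0,"spin":0}]' 45 20
```

```text
time_s: 12.1
ee_pos: [0.5574, -0.0138, 0.0915]
orientation: [[-1.0, 0.001, -0.001], [0.001, 1.0, -0.001], [0.001, -0.001, -1.0]]
ft_force: [0.6, 0.8, -0.1]
gripper_width: 0.0849
finger_force: 0.0
time_s: 12.6
ee_pos: [0.5586, -0.0133, 0.0218]
orientation: [[-1.0, 0.0, 0.002], [0.0, 1.0, 0.0], [-0.002, 0.0, -1.0]]
ft_force: [1.0, 0.9, 1.2]
gripper_width: 0.0852
finger_force: 0.0
time_s: 13.1
ee_pos: [0.5574, -0.0131, 0.0202]
orientation: [[-1.0, 0.0, 0.0], [0.0, 1.0, 0.0], [-0.0, 0.0, -1.0]]
ft_force: [-0.2, 0.3, -0.2]
gripper_width: 0.0594
finger_force: 0.0
time_s: 13.6
ee_pos: [0.5574, -0.0133, 0.0201]
orientation: [[-1.0, 0.0, -0.0], [0.0, 1.0, -0.0], [0.0, -0.0, -1.0]]
ft_force: [-0.4, -1.6, 2.1]
gripper_width: 0.0545
finger_force: 20.0
```

```bash
python3 -m pendant '[{"x":0,"y":0,"z":-0.1,"spin":0},{"x":0,"y":0,"z":-0.4,"spin":0},{"x":0,"y":0,"z":-0.8,"spin":0},{"x":0,"y":0,"z":-1,"spin":0},{"x":0,"y":0,"z":-1,"spin":0}]'
python3 -m pendant '[{"x":0,"y":-0.2,"z":-0.3,"spin":0},{"x":0,"y":-0.5,"z":-0.5,"spin":0},{"x":0,"y":-0.8,"z":-0.5,"spin":0},{"x":0,"y":-1,"z":-0.5,"spin":0}]' >/dev/null
python3 -m pendant '[{"x":0,"y":-0.3,"z":0,"spin":0},{"x":0,"y":-0.7,"z":0,"spin":0},{"x":0,"y":-1,"z":0,"spin":0}]' >/dev/null
python3 -m pendant '[{"x":-0.04,"y":-0.3,"z":0,"spin":0},{"x":-0.04,"y":-0.7,"z":0,"spin":0},{"x":-0.04,"y":-1,"z":0,"spin":0},{"x":-0.04,"y":-1,"z":0,"spin":0}]' >/dev/null
python3 -m pendant '[{"x":0,"y":-0.29,"z":0,"spin":0},{"x":0,"y":-0.29,"z":0,"spin":0},{"x":0,"y":-0.29,"z":0,"spin":0},{"x":0,"y":-0.29,"z":0,"spin":0},{"x":0,"y":-0.29,"z":0,"spin":0}]'
python3 - <<'E'
from h import *
st=get_state();e=st["ee_pos"];print(e);z=e[2]
for n in("wrist","scene"):
    s=take(n);save(s,n+"5")
    print(n,"chamber",circ(s,e,.032,z+.028,z+.039),circ(s,e,.032,z-.02,z+.039),"foot",circ(s,e,.05,.05,.062),circ(s,e,.04,.08,.09))
E
```

```text
time_s: 14.1
ee_pos: [0.5593, -0.0129, 0.1235]
orientation: [[-1.0, 0.0, 0.005], [0.0, 1.0, 0.001], [-0.005, 0.001, -1.0]]
ft_force: [0.7, -0.4, -2.9]
gripper_width: 0.0546
finger_force: 20.0
time_s: 15.7
ee_pos: [0.5617, -0.3407, 0.1697]
orientation: [[-1.0, -0.001, -0.0], [-0.001, 1.0, 0.001], [0.0, 0.001, -1.0]]
ft_force: [-0.2, -0.5, -1.8]
gripper_width: 0.0548
finger_force: 20.0
[ 0.56172465 -0.34069791  0.16970596]
wrist chamber (array([ 0.5608, -0.3406]), np.float64(0.0635), array([ 0.5528, -0.3423,  0.2045]), 5759) (array([ 0.5606, -0.3407]), np.float64(0.0635), array([ 0.5488, -0.3419,  0.1975]), 8313) foot (array([ 0.5615, -0.344 ]), np.float64(0.0799), array([ 0.5425, -0.3446,  0.0571]), 2370) (array([ 0.5555, -0.3442]), np.float64(0.0499), array([ 0.5449, -0.3449,  0.0852]), 965)
scene chamber (array([ 0.5733, -0.3387]), np.float64(0.0512), array([ 0.5806, -0.3337,  0.2035]), 75) (array([ 0.5623, -0.3401]), np.float64(0.0627), array([ 0.5751, -0.325 ,  0.1787]), 362) foot (array([ 0.5606, -0.3405]), np.float64(0.0825), array([ 0.5677, -0.3249,  0.0565]), 258) (array([ 0.5623, -0.342 ]), np.float64(0.0559), array([ 0.564 , -0.3335,  0.0849]), 151)
```

View pics/wrist5.png

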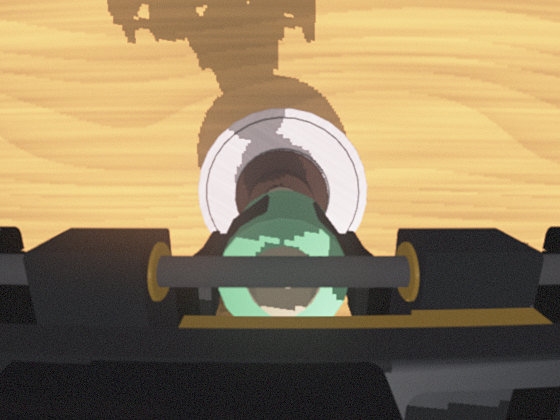

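The wrist picture shows the chamber upright in the grip at (285,270), above the foot at (282,190), centred left to right on wheel and foot.

```bash
python3 -m pendant '[{"x":0,"y":-0.01,"z":0.15,"spin":0},{"x":0,"y":-0.01,"z":0.35,"spin":0},{"x":0,"y":-0.01,"z":0.5,"spin":0},{"x":0,"y":-0.01,"z":0.5,"spin":0},{"x":0,"y":-0.01,"z":0.5,"spin":0}]'
python3 -m pendant '[{"x":0,"y":0,"z":0.03,"spin":0},{"x":0,"y":0,"z":0.07,"spin":0},{"x":0,"y":0,"z":0.1,"spin":0},{"x":0,"y":0,"z":0.12,"spin":0},{"x":0,"y":0,"z":0.12,"spin":0}]'
python3 -m pendant '[{"x":0,"y":0,"z":0.01,"spin":0},{"x":0,"y":0,"z":0.01,"spin":0},{"x":0,"y":0,"z":0.01,"spin":0},{"x":0,"y":0,"z":0.01,"spin":0}]'
python3 -m pendant '[{"x":0,"y":0,"z":0.01,"spin":0},{"x":0,"y":0,"z":0.01,"spin":0},{"x":0,"y":0,"z":0.01,"spin":0},{"x":0,"y":0,"z":0.01,"spin":0}]'
```

```text
time_s: 16.3
ee_pos: [0.5612, -0.3431, 0.1198]
orientation: [[-1.0, 0.0, -0.001], [0.0, 1.0, 0.0], [0.001, 0.0, -1.0]]
ft_force: [-0.0, -0.4, -2.8]
gripper_width: 0.0542
finger_force: 20.0
time_s: 16.8
ee_pos: [0.5612, -0.343, 0.1078]
orientation: [[-1.0, 0.0, -0.0], [0.0, 1.0, 0.0], [0.0, 0.0, -1.0]]
ft_force: [0.3, -1.0, -2.7]
gripper_width: 0.0545
finger_force: 20.0
time_s: 17.2
ee_pos: [0.5614, -0.3431, 0.1072]
orientation: [[-1.0, 0.0, 0.0], [0.0, 1.0, -0.0], [-0.0, -0.0, -1.0]]
ft_force: [0.2, 0.0, -2.5]
gripper_width: 0.0552
finger_force: 20.0
time_s: 17.6
ee_pos: [0.5613, -0.3431, 0.1061]
orientation: [[-1.0, 0.0, 0.0], [0.0, 1.0, -0.0], [-0.0, -0.0, -1.0]]
ft_force: [0.3, 1.2, -3.1]
gripper_width: 0.0547
finger_force: 20.0
```

```bash
python3 -m pendant '[{"x":0,"y":0,"z":0.01,"spin":0},{"x":0,"y":0,"z":0.01,"spin":0},{"x":0,"y":0,"z":0.01,"spin":0},{"x":0,"y":0,"z":0.01,"spin":0}]'
python3 -m pendant '[{"x":0,"y":0,"z":0.004,"spin":0},{"x":0,"y":0,"z":0.004,"spin":0},{"x":0,"y":0,"z":0.004,"spin":0},{"x":0,"y":0,"z":0.004,"spin":0}]'
```

```text
time_s: 18.0
ee_pos: [0.5614, -0.3432, 0.1052]
orientation: [[-1.0, 0.0, 0.0], [0.0, 1.0, -0.0], [-0.0, -0.0, -1.0]]
ft_force: [-0.4, -0.1, -0.1]
gripper_width: 0.0544
finger_force: 20.0
time_s: 18.4
ee_pos: [0.5615, -0.3432, 0.1052]
orientation: [[-1.0, 0.0, 0.0], [0.0, 1.0, -0.0], [-0.0, -0.0, -1.0]]
ft_force: [-1.7, 1.6, 5.9]
gripper_width: 0.0545
finger_force: 20.0
```

```bash
python3 -m pendant '[{"x":0,"y":0,"z":0,"spin":0},{"x":0,"y":0,"z":0,"spin":0},{"x":0,"y":0,"z":0,"spin":0},{"x":0,"y":0,"z":0,"spin":0}]' 72
python3 -m pendant '[{"x":0,"y":0,"z":-0.1,"spin":0},{"x":0,"y":0,"z":-0.4,"spin":0},{"x":0,"y":0,"z":-0.8,"spin":0},{"x":0,"y":0,"z":-1,"spin":0},{"x":0,"y":0,"z":-1,"spin":0}]' 70
python3 -m pendant '[{"x":-0.3,"y":0.5,"z":0,"spin":0},{"x":-0.6,"y":1,"z":0,"spin":0},{"x":-0.6,"y":1,"z":0,"spin":0}]' >/dev/null
python3 -m pendant '[{"x":-0.3,"y":0.5,"z":0,"spin":0},{"x":-0.53,"y":1,"z":0,"spin":0},{"x":-0.53,"y":1,"z":0,"spin":0}]'
python3 -m pendant '[{"x":0,"y":0.26,"z":0.3,"spin":0},{"x":0,"y":0.26,"z":0.5,"spin":0},{"x":0,"y":0.26,"z":0.5,"spin":0},{"x":0,"y":0.26,"z":0.5,"spin":0}]'
python3 - <<'E'
from h import *
st=get_state();print(st["ee_pos"])
for n in("wrist","scene"):
    s=take(n);save(s,n+"6")
    print(n,"roof neck",circ(s,(.676,-.116),.03,.053,.061),"boss",circ(s,(.676,-.116),.03,.064,.072),"chamber",circ(s,(.561,-.342),.045,.135,.144))
E
```

```text
time_s: 18.8
ee_pos: [0.5613, -0.3431, 0.1045]
orientation: [[-1.0, 0.0, -0.0], [0.0, 1.0, -0.0], [0.0, -0.0, -1.0]]
ft_force: [-0.2, 0.0, -1.0]
gripper_width: 0.0708
finger_force: 0.0
time_s: 19.3
ee_pos: [0.5626, -0.3445, 0.2091]
orientation: [[-1.0, 0.001, 0.005], [0.0, 1.0, -0.003], [-0.005, -0.003, -1.0]]
ft_force: [-0.2, -0.1, -0.8]
gripper_width: 0.0699
finger_force: 0.0
time_s: 19.9
ee_pos: [0.6768, -0.1352, 0.2034]
orientation: [[-1.0, -0.008, -0.001], [-0.008, 1.0, 0.003], [0.001, 0.003, -1.0]]
ft_force: [0.2, 1.0, -0.3]
gripper_width: 0.0698
finger_force: 0.0
time_s: 20.3
ee_pos: [0.674, -0.1182, 0.1549]
orientation: [[-1.0, 0.001, -0.001], [0.001, 1.0, -0.001], [0.001, -0.001, -1.0]]
ft_force: [-0.1, -0.5, 0.3]
gripper_width: 0.0701
finger_force: 0.0
[ 0.67400976 -0.1181782   0.15493803]
wrist roof neck (array([ 0.6756, -0.119 ]), np.float64(0.0341), array([ 0.6741, -0.1192,  0.0581]), 893) boss (array([ 0.6752, -0.1192]), np.float64(0.0176), array([ 0.6746, -0.1191,  0.0675]), 352) chamber None
scene roof neck (array([ 0.676 , -0.1152]), np.float64(0.0347), array([ 0.677 , -0.1105,  0.0573]), 92) boss (array([ 0.6756, -0.115 ]), np.float64(0.0161), array([ 0.6758, -0.1147,  0.0669]), 33) chamber (array([ 0.5567, -0.3403]), np.float64(0.0527), array([ 0.5499, -0.3298,  0.1395]), 71)
```

View pics/wrist6.png

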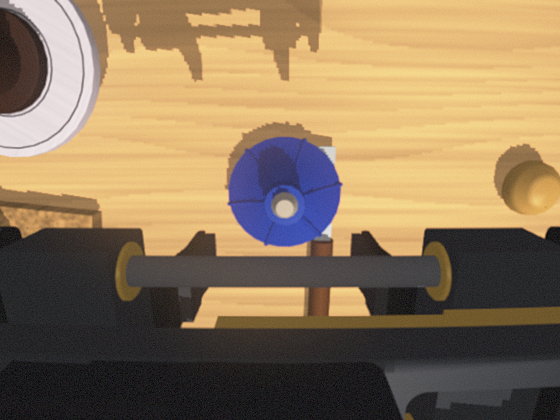

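The wrist picture shows the roof at (285,190), its boss at (285,205). The knife handle end just clears the eaves at (320,240), with the blade partly under them. Checking the stack in the scene view before going down.

```bash
python3 -c "
import cv2;a=cv2.imread('pics/scene6.png')[60:240,100:340];cv2.imwrite('pics/c6.png',cv2.resize(a,None,fx=3,fy=3,interpolation=2))"
```

```text
(no output)
```

View pics/c6.png

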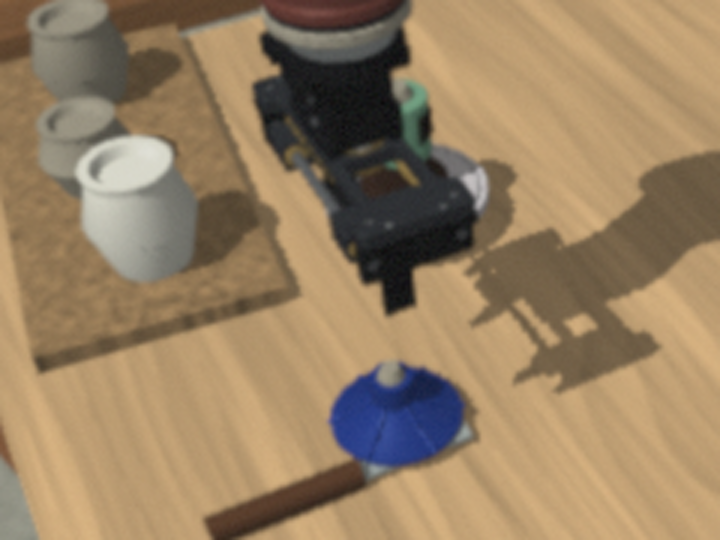

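The chamber stands upright on the foot (crop at (410,120), behind the gripper), and the roof is clear of the fingers. Going down on the roof.

```bash
python3 -m pendant '[{"x":-0.015,"y":0.015,"z":0.3,"spin":0},{"x":-0.015,"y":0.015,"z":0.6,"spin":0},{"x":-0.015,"y":0.015,"z":0.9,"spin":0},{"x":-0.015,"y":0.015,"z":0.9,"spin":0},{"x":-0.015,"y":0.015,"z":0.9,"spin":0}]'
python3 -m pendant '[{"x":0,"y":0,"z":0.12,"spin":0},{"x":0,"y":0,"z":0.24,"spin":0},{"x":0,"y":0,"z":0.24,"spin":0},{"x":0,"y":0,"z":0.24,"spin":0}]'
python3 -m pendant '[{"x":0,"y":0,"z":0,"spin":0},{"x":0,"y":0,"z":0,"spin":0},{"x":0,"y":0,"z":0,"spin":0},{"x":0,"y":0,"z":0,"spin":0},{"x":0,"y":0,"z":0,"spin":0}]' 37 10
python3 -m pendant '[{"x":0,"y":0,"z":0,"spin":0},{"x":0,"y":0,"z":0,"spin":0},{"x":0,"y":0,"z":0,"spin":0},{"x":0,"y":0,"z":0,"spin":0},{"x":0,"y":0,"z":0,"spin":0}]' 25 30
```

```text
time_s: 20.9
ee_pos: [0.6763, -0.1165, 0.0661]
orientation: [[-1.0, 0.001, 0.001], [0.001, 1.0, -0.001], [-0.001, -0.001, -1.0]]
ft_force: [-0.0, -0.4, 0.6]
gripper_width: 0.0702
finger_force: 0.0
time_s: 21.3
ee_pos: [0.6757, -0.1156, 0.0405]
orientation: [[-1.0, 0.0, -0.0], [0.0, 1.0, -0.0], [0.0, -0.0, -1.0]]
ft_force: [0.5, 0.1, 0.7]
gripper_width: 0.07
finger_force: 0.0
time_s: 21.8
ee_pos: [0.6759, -0.1156, 0.0408]
orientation: [[-1.0, 0.0, 0.0], [0.0, 1.0, -0.0], [-0.0, -0.0, -1.0]]
ft_force: [0.1, -0.6, 0.7]
gripper_width: 0.0404
finger_force: 0.0
time_s: 22.3
ee_pos: [0.6759, -0.1158, 0.0407]
orientation: [[-1.0, 0.0, 0.0], [0.0, 1.0, -0.0], [-0.0, -0.0, -1.0]]
ft_force: [1.0, -0.7, -0.5]
gripper_width: 0.0321
finger_force: 30.0
```

```bash
python3 -m pendant '[{"x":0,"y":0,"z":-0.1,"spin":0},{"x":0,"y":0,"z":-0.4,"spin":0},{"x":0,"y":0,"z":-0.8,"spin":0},{"x":0,"y":0,"z":-1,"spin":0},{"x":0,"y":0,"z":-1,"spin":0}]'
python3 -m pendant '[{"x":0,"y":0,"z":-0.4,"spin":0},{"x":0,"y":0,"z":-0.8,"spin":0},{"x":0,"y":0,"z":-0.8,"spin":0}]' >/dev/null
python3 -m pendant '[{"x":0.15,"y":-0.3,"z":0,"spin":0},{"x":0.35,"y":-0.7,"z":0,"spin":0},{"x":0.5,"y":-1,"z":0,"spin":0}]' >/dev/null
python3 -m pendant '[{"x":0.2,"y":-0.4,"z":0,"spin":0},{"x":0.4,"y":-0.8,"z":0,"spin":0},{"x":0.5,"y":-1,"z":0,"spin":0},{"x":0.5,"y":-1,"z":0,"spin":0}]' >/dev/null
python3 -m pendant '[{"x":0.15,"y":-0.27,"z":0,"spin":0},{"x":0.15,"y":-0.27,"z":0,"spin":0},{"x":0.15,"y":-0.27,"z":0,"spin":0},{"x":0.15,"y":-0.27,"z":0,"spin":0},{"x":0.15,"y":-0.27,"z":0,"spin":0}]'
python3 - <<'E'
from h import *
st=get_state();e=st["ee_pos"];print(e);z=e[2]
for n in("wrist","scene"):
    s=take(n);save(s,n+"7")
    print(n,"roof",circ(s,e,.06,z-.030,z-.018),"chamber",circ(s,e,.045,.115,.144),"foot",circ(s,e,.05,.05,.062),)
a=cv2.imread('pics/scene7.png')[40:220,120:360];cv2.imwrite('pics/c7.png',cv2.resize(a,None,fx=3,fy=3,interpolation=2))
E
```

```text
time_s: 22.8
ee_pos: [0.6777, -0.116, 0.1448]
orientation: [[-1.0, 0.0, 0.006], [0.0, 1.0, -0.0], [-0.006, -0.0, -1.0]]
ft_force: [0.2, -0.7, -2.0]
gripper_width: 0.0323
finger_force: 30.0
time_s: 24.3
ee_pos: [0.5616, -0.3412, 0.2201]
orientation: [[-1.0, -0.002, -0.0], [-0.002, 1.0, 0.001], [0.0, 0.001, -1.0]]
ft_force: [0.5, 0.4, -2.8]
gripper_width: 0.0322
finger_force: 30.0
[ 0.561564   -0.34121664  0.22012923]
wrist roof (array([ 0.5612, -0.3428]), np.float64(0.1076), array([ 0.5435, -0.3427,  0.1993]), 7021) chamber None foot None
scene roof (array([ 0.5613, -0.3388]), np.float64(0.1078), array([ 0.5685, -0.3174,  0.1982]), 395) chamber (array([ 0.5636, -0.3395]), np.float64(0.0617), array([ 0.5663, -0.329 ,  0.1323]), 323) foot (array([ 0.5619, -0.3392]), np.float64(0.0834), array([ 0.5677, -0.3253,  0.0564]), 255)
```

View pics/c7.png

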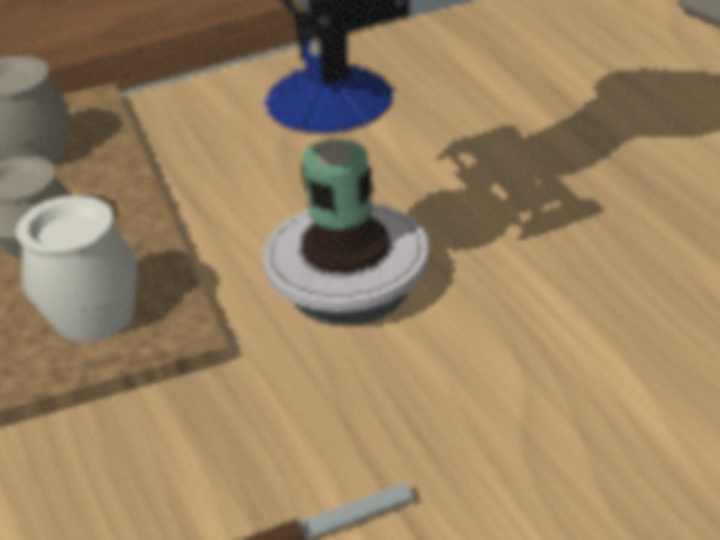

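The crop shows the chamber seated upright on the foot at (340,185), the roof held level above it at (330,95), and the knife still in place. Lowering.

```bash
python3 -m pendant '[{"x":0,"y":-0.01,"z":0.1,"spin":0},{"x":0,"y":-0.01,"z":0.2,"spin":0},{"x":0,"y":-0.01,"z":0.29,"spin":0},{"x":0,"y":-0.01,"z":0.29,"spin":0},{"x":0,"y":-0.01,"z":0.29,"spin":0}]'
python3 -m pendant '[{"x":0,"y":0,"z":0.03,"spin":0},{"x":0,"y":0,"z":0.06,"spin":0},{"x":0,"y":0,"z":0.08,"spin":0},{"x":0,"y":0,"z":0.08,"spin":0},{"x":0,"y":0,"z":0.08,"spin":0}]'
python3 -m pendant '[{"x":0,"y":0,"z":0.01,"spin":0},{"x":0,"y":0,"z":0.01,"spin":0},{"x":0,"y":0,"z":0.01,"spin":0},{"x":0,"y":0,"z":0.01,"spin":0}]'
```

```text
time_s: 24.9
ee_pos: [0.5607, -0.3436, 0.1913]
orientation: [[-1.0, 0.0, -0.001], [0.0, 1.0, 0.0], [0.001, 0.0, -1.0]]
ft_force: [0.5, -0.4, -3.6]
gripper_width: 0.0322
finger_force: 30.0
time_s: 25.4
ee_pos: [0.5608, -0.3436, 0.1837]
orientation: [[-1.0, 0.0, -0.0], [0.0, 1.0, -0.0], [0.0, -0.0, -1.0]]
ft_force: [-0.3, -0.0, -2.8]
gripper_width: 0.032
finger_force: 30.0
time_s: 25.8
ee_pos: [0.5609, -0.3436, 0.1827]
orientation: [[-1.0, 0.0, 0.0], [0.0, 1.0, -0.0], [-0.0, -0.0, -1.0]]
ft_force: [-0.3, 0.0, -2.3]
gripper_width: 0.0324
finger_force: 30.0
```

```bash
python3 -m pendant '[{"x":0,"y":0,"z":0.01,"spin":0},{"x":0,"y":0,"z":0.01,"spin":0},{"x":0,"y":0,"z":0.01,"spin":0},{"x":0,"y":0,"z":0.01,"spin":0}]'
python3 -m pendant '[{"x":0,"y":0,"z":0.007,"spin":0},{"x":0,"y":0,"z":0.007,"spin":0},{"x":0,"y":0,"z":0.007,"spin":0},{"x":0,"y":0,"z":0.007,"spin":0}]'
```

```text
time_s: 26.2
ee_pos: [0.5609, -0.3436, 0.1817]
orientation: [[-1.0, 0.0, -0.0], [0.0, 1.0, -0.0], [0.0, -0.0, -1.0]]
ft_force: [0.7, 0.4, -3.1]
gripper_width: 0.0322
finger_force: 30.0
time_s: 26.6
ee_pos: [0.5608, -0.3436, 0.181]
orientation: [[-1.0, 0.0, -0.0], [0.0, 1.0, -0.0], [0.0, -0.0, -1.0]]
ft_force: [0.6, 0.1, -3.2]
gripper_width: 0.032
finger_force: 30.0
```

```bash
python3 -m pendant '[{"x":0,"y":0,"z":0.005,"spin":0},{"x":0,"y":0,"z":0.005,"spin":0},{"x":0,"y":0,"z":0.005,"spin":0},{"x":0,"y":0,"z":0.005,"spin":0}]'
python3 -m pendant '[{"x":0,"y":0,"z":0.003,"spin":0},{"x":0,"y":0,"z":0.003,"spin":0},{"x":0,"y":0,"z":0.003,"spin":0},{"x":0,"y":0,"z":0.003,"spin":0}]'
```

```text
time_s: 27.0
ee_pos: [0.5609, -0.3437, 0.1807]
orientation: [[-1.0, 0.0, 0.0], [0.0, 1.0, -0.0], [-0.0, -0.0, -1.0]]
ft_force: [-1.0, -0.3, 1.3]
gripper_width: 0.0322
finger_force: 30.0
time_s: 27.4
ee_pos: [0.561, -0.3437, 0.1807]
orientation: [[-1.0, 0.0, 0.001], [0.0, 1.0, -0.0], [-0.001, -0.0, -1.0]]
ft_force: [-2.0, 1.4, 5.3]
gripper_width: 0.0324
finger_force: 30.0
```

```bash
python3 -m pendant '[{"x":0,"y":0,"z":0,"spin":0},{"x":0,"y":0,"z":0,"spin":0},{"x":0,"y":0,"z":0,"spin":0},{"x":0,"y":0,"z":0,"spin":0}]' 55
python3 -m pendant '[{"x":0,"y":0,"z":-0.1,"spin":0},{"x":0,"y":0,"z":-0.4,"spin":0},{"x":0,"y":0,"z":-0.7,"spin":0},{"x":0,"y":0,"z":-0.8,"spin":0},{"x":0,"y":0,"z":-0.8,"spin":0}]' 70
python3 -m pendant '[{"x":0.1,"y":0.5,"z":0,"spin":0},{"x":0.2,"y":1,"z":0,"spin":0},{"x":0.2,"y":1,"z":0,"spin":0}]' >/dev/null
python3 -m pendant '[{"x":0.1,"y":0.5,"z":0,"spin":0},{"x":0.2,"y":1,"z":0,"spin":0},{"x":0.2,"y":1,"z":0,"spin":0}]' >/dev/null
python3 -m pendant '[{"x":0.1,"y":0.5,"z":0,"spin":0},{"x":0.2,"y":1,"z":0,"spin":0},{"x":0.2,"y":1,"z":0,"spin":0}]' >/dev/null
python3 -m pendant '[{"x":0.1,"y":0.5,"z":0,"spin":0},{"x":0.2,"y":1,"z":0,"spin":0},{"x":0.2,"y":1,"z":0,"spin":0}]' >/dev/null
python3 -m pendant '[{"x":0.1,"y":0.4,"z":0.3,"spin":0},{"x":0.26,"y":0.81,"z":0.6,"spin":0},{"x":0.26,"y":0.81,"z":1,"spin":0},{"x":0.26,"y":0.81,"z":1,"spin":0},{"x":0.26,"y":0.81,"z":1,"spin":0}]'
python3 - <<'E'
from h import *
st=get_state();e=st["ee_pos"];print(e)
for n in("wrist","scene","top"):
    s=take(n);save(s,n+"8")
    print(n,"finial",circ(s,(.455,.137),.04,.025,.06),"roof",circ(s,(.561,-.342),.06,.149,.16),"neck",circ(s,(.561,-.342),.03,.193,.202),"wheel",circ(s,(.561,-.34),.09,.04,.05))
a=cv2.imread('pics/scene8.png')[40:220,120:360];cv2.imwrite('pics/c8.png',cv2.resize(a,None,fx=3,fy=3,interpolation=2))
E
```

```text
time_s: 27.8
ee_pos: [0.5608, -0.3436, 0.1799]
orientation: [[-1.0, 0.0, -0.0], [0.0, 1.0, 0.0], [0.0, 0.0, -1.0]]
ft_force: [-0.1, 0.2, 0.4]
gripper_width: 0.0525
finger_force: 0.0
time_s: 28.3
ee_pos: [0.5614, -0.3443, 0.2623]
orientation: [[-1.0, 0.0, 0.003], [0.0, 1.0, -0.001], [-0.003, -0.001, -1.0]]
ft_force: [0.3, -1.1, -0.7]
gripper_width: 0.0699
finger_force: 0.0
time_s: 30.0
ee_pos: [0.4549, 0.1361, 0.1602]
orientation: [[-1.0, 0.001, -0.002], [0.001, 1.0, -0.002], [0.002, -0.002, -1.0]]
ft_force: [0.7, 0.6, 2.0]
gripper_width: 0.07
finger_force: 0.0
[0.45488164 0.13612958 0.16023307]
wrist finial (array([0.4549, 0.1352]), np.float64(0.04), array([0.452 , 0.1353, 0.045 ]), 1600) roof None neck None wheel None
scene finial (array([0.4565, 0.1401]), np.float64(0.0396), array([0.4612, 0.1437, 0.0412]), 270) roof (array([ 0.5608, -0.3413]), np.float64(0.107), array([ 0.568 , -0.3205,  0.1574]), 250) neck (array([ 0.5626, -0.3414]), np.float64(0.0358), array([ 0.564 , -0.3362,  0.1974]), 80) wheel (array([ 0.5613, -0.3391]), np.float64(0.1549), array([ 0.569 , -0.3216,  0.045 ]), 964)
top finial None roof (array([ 0.5594, -0.3429]), np.float64(0.1065), array([ 0.5576, -0.3386,  0.1575]), 649) neck (array([ 0.5594, -0.342 ]), np.float64(0.0348), array([ 0.5589, -0.3408,  0.1974]), 177) wheel (array([ 0.5605, -0.3404]), np.float64(0.1506), array([ 0.5515, -0.3142,  0.0447]), 1590)
```

View pics/c8.png

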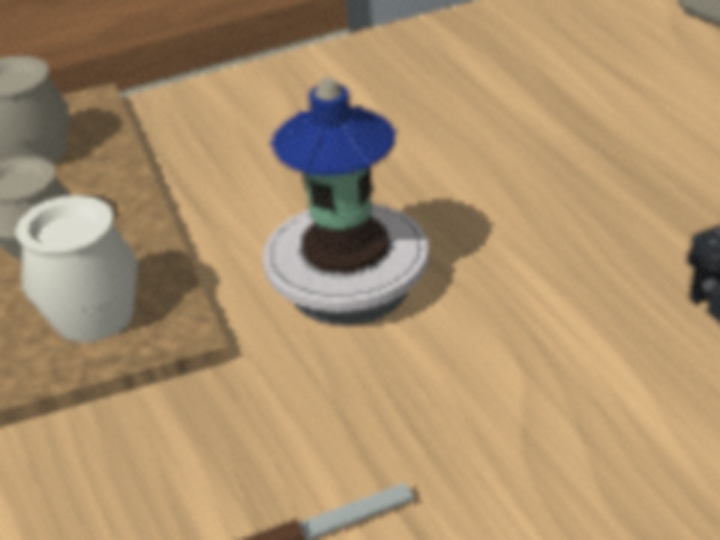

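Stack is straight with the roof seated (crop (335,140)) and the finial is under the gripper. Grasping it.

```bash
python3 -m pendant '[{"x":0,"y":0.02,"z":0.3,"spin":0},{"x":0,"y":0.02,"z":0.6,"spin":0},{"x":0,"y":0.02,"z":0.8,"spin":0},{"x":0,"y":0.02,"z":0.8,"spin":0}]'
python3 -m pendant '[{"x":0,"y":0,"z":0.3,"spin":0},{"x":0,"y":0,"z":0.55,"spin":0},{"x":0,"y":0,"z":0.69,"spin":0},{"x":0,"y":0,"z":0.69,"spin":0},{"x":0,"y":0,"z":0.69,"spin":0}]'
python3 -m pendant '[{"x":0,"y":0,"z":0,"spin":0},{"x":0,"y":0,"z":0,"spin":0},{"x":0,"y":0,"z":0,"spin":0},{"x":0,"y":0,"z":0,"spin":0},{"x":0,"y":0,"z":0,"spin":0}]' 43 8
python3 -m pendant '[{"x":0,"y":0,"z":0,"spin":0},{"x":0,"y":0,"z":0,"spin":0},{"x":0,"y":0,"z":0,"spin":0},{"x":0,"y":0,"z":0,"spin":0},{"x":0,"y":0,"z":0,"spin":0}]' 30 15
```

```text
time_s: 30.55
ee_pos: [0.4544, 0.1384, 0.0793]
orientation: [[-1.0, 0.001, -0.002], [0.001, 1.0, -0.001], [0.002, -0.001, -1.0]]
ft_force: [-1.1, 0.1, -0.2]
gripper_width: 0.0704
finger_force: 0.0
time_s: 31.05
ee_pos: [0.4563, 0.1397, 0.0129]
orientation: [[-1.0, 0.001, 0.002], [0.001, 1.0, 0.001], [-0.002, 0.001, -1.0]]
ft_force: [-0.7, 0.4, 0.0]
gripper_width: 0.0696
finger_force: 0.0
time_s: 31.55
ee_pos: [0.4549, 0.1394, 0.0113]
orientation: [[-1.0, 0.0, 0.0], [0.0, 1.0, 0.0], [-0.0, 0.0, -1.0]]
ft_force: [0.1, -0.7, -0.2]
gripper_width: 0.0446
finger_force: 0.0
time_s: 32.05
ee_pos: [0.455, 0.1392, 0.0112]
orientation: [[-1.0, 0.0, -0.0], [0.0, 1.0, -0.0], [0.0, -0.0, -1.0]]
ft_force: [-0.8, -3.2, 4.1]
gripper_width: 0.0394
finger_force: 15.0
```

```bash
python3 -m pendant '[{"x":0,"y":0,"z":-0.1,"spin":0},{"x":0,"y":0,"z":-0.4,"spin":0},{"x":0,"y":0,"z":-0.8,"spin":0},{"x":0,"y":0,"z":-1,"spin":0},{"x":0,"y":0,"z":-1,"spin":0}]'
python3 -m pendant '[{"x":0,"y":-0.2,"z":-0.4,"spin":0},{"x":0,"y":-0.5,"z":-0.8,"spin":0},{"x":0,"y":-0.8,"z":-1,"spin":0},{"x":0,"y":-0.8,"z":-1,"spin":0}]' >/dev/null
python3 -m pendant '[{"x":-0.1,"y":-0.3,"z":-0.2,"spin":0},{"x":-0.3,"y":-0.7,"z":-0.4,"spin":0},{"x":-0.4,"y":-1,"z":-0.4,"spin":0}]' >/dev/null
python3 -m pendant '[{"x":-0.1,"y":-0.4,"z":0,"spin":0},{"x":-0.3,"y":-0.8,"z":0,"spin":0},{"x":-0.4,"y":-1,"z":0,"spin":0}]' >/dev/null
python3 -m pendant '[{"x":-0.1,"y":-0.4,"z":0,"spin":0},{"x":-0.26,"y":-0.8,"z":0,"spin":0},{"x":-0.26,"y":-1,"z":0,"spin":0}]' >/dev/null
python3 -m pendant '[{"x":0,"y":-0.4,"z":0,"spin":0},{"x":0,"y":-0.8,"z":0,"spin":0},{"x":0,"y":-1,"z":0,"spin":0},{"x":0,"y":-1,"z":0,"spin":0},{"x":0,"y":-1,"z":0,"spin":0}]'
python3 - <<'E'
from h import *
st=get_state();e=st["ee_pos"];print(e);z=e[2]
for n in("wrist","scene"):
    s=take(n);save(s,n+"9")
    print(n,"finial",circ(s,e,.03,z+.0,z+.035),"roof",circ(s,(.561,-.342),.06,.149,.16),"neck",circ(s,(.561,-.342),.03,.193,.202))
E
```

```text
time_s: 32.55
ee_pos: [0.4568, 0.1405, 0.1146]
orientation: [[-1.0, -0.0, 0.005], [-0.0, 1.0, 0.003], [-0.005, 0.003, -1.0]]
ft_force: [-0.1, 0.5, -2.2]
gripper_width: 0.0392
finger_force: 15.0
time_s: 34.35
ee_pos: [0.5608, -0.3398, 0.2495]
orientation: [[-1.0, 0.001, -0.002], [0.001, 1.0, 0.001], [0.002, 0.001, -1.0]]
ft_force: [-0.1, 1.7, -0.8]
gripper_width: 0.0393
finger_force: 15.0
[ 0.5608309  -0.33982173  0.24953804]
wrist finial (array([ 0.5531, -0.3399]), np.float64(0.0567), array([ 0.5494, -0.3406,  0.2714]), 3901) roof (array([ 0.56  , -0.3454]), np.float64(0.1069), array([ 0.5374, -0.3449,  0.1585]), 2126) neck (array([ 0.558, -0.346]), np.float64(0.0332), array([ 0.5504, -0.3474,  0.1981]), 615)
scene finial (array([ 0.5636, -0.3391]), np.float64(0.0593), array([ 0.5724, -0.3307,  0.2685]), 169) roof (array([ 0.5613, -0.3407]), np.float64(0.1094), array([ 0.5676, -0.3201,  0.1574]), 247) neck (array([ 0.5615, -0.3425]), np.float64(0.035), array([ 0.5634, -0.3359,  0.1977]), 77)
```

View pics/wrist9.png

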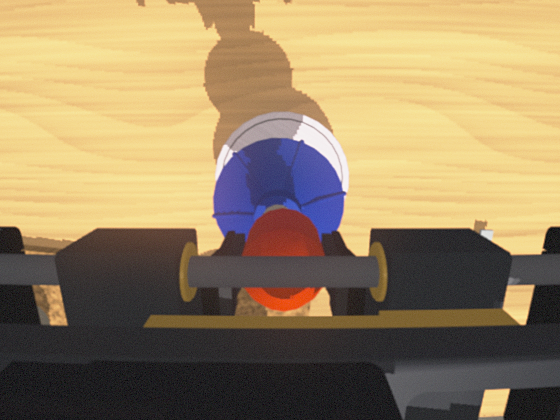

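The wrist picture shows the finial upright in the grip at (283,260), above the roof at (280,190). It needs about 3 mm more in -y, then down.

```bash
python3 -m pendant '[{"x":0,"y":-0.03,"z":0,"spin":0},{"x":0,"y":-0.03,"z":0.1,"spin":0},{"x":0,"y":-0.03,"z":0.2,"spin":0},{"x":0,"y":-0.03,"z":0.2,"spin":0},{"x":0,"y":-0.03,"z":0.2,"spin":0}]'
python3 -m pendant '[{"x":0,"y":0,"z":0.05,"spin":0},{"x":0,"y":0,"z":0.1,"spin":0},{"x":0,"y":0,"z":0.15,"spin":0},{"x":0,"y":0,"z":0.17,"spin":0},{"x":0,"y":0,"z":0.17,"spin":0}]'
python3 -m pendant '[{"x":0,"y":0,"z":0.01,"spin":0},{"x":0,"y":0,"z":0.01,"spin":0},{"x":0,"y":0,"z":0.01,"spin":0},{"x":0,"y":0,"z":0.01,"spin":0}]'
```

```text
time_s: 34.95
ee_pos: [0.5607, -0.3432, 0.2306]
orientation: [[-1.0, -0.0, -0.001], [-0.0, 1.0, 0.0], [0.001, 0.0, -1.0]]
ft_force: [-0.4, 0.1, -0.9]
gripper_width: 0.0391
finger_force: 15.0
time_s: 35.45
ee_pos: [0.5607, -0.3435, 0.2137]
orientation: [[-1.0, 0.0, -0.001], [0.0, 1.0, 0.0], [0.001, 0.0, -1.0]]
ft_force: [-0.6, 0.8, -1.3]
gripper_width: 0.0392
finger_force: 15.0
time_s: 35.85
ee_pos: [0.5609, -0.3437, 0.2133]
orientation: [[-1.0, 0.0, 0.0], [0.0, 1.0, -0.0], [-0.0, -0.0, -1.0]]
ft_force: [-0.5, 0.7, -0.5]
gripper_width: 0.0392
finger_force: 15.0
```

```bash
python3 -m pendant '[{"x":0,"y":0,"z":0.01,"spin":0},{"x":0,"y":0,"z":0.02,"spin":0},{"x":0,"y":0,"z":0.03,"spin":0},{"x":0,"y":0,"z":0.03,"spin":0},{"x":0,"y":0,"z":0.03,"spin":0}]'
python3 -m pendant '[{"x":0,"y":0,"z":0.007,"spin":0},{"x":0,"y":0,"z":0.007,"spin":0},{"x":0,"y":0,"z":0.007,"spin":0},{"x":0,"y":0,"z":0.007,"spin":0}]'
```

```text
time_s: 36.35
ee_pos: [0.5608, -0.3436, 0.2101]
orientation: [[-1.0, 0.0, -0.0], [0.0, 1.0, -0.0], [0.0, -0.0, -1.0]]
ft_force: [0.4, -0.2, -1.8]
gripper_width: 0.0392
finger_force: 15.0
time_s: 36.75
ee_pos: [0.5609, -0.3436, 0.2095]
orientation: [[-1.0, 0.0, -0.0], [0.0, 1.0, -0.0], [0.0, -0.0, -1.0]]
ft_force: [0.4, 0.7, -0.3]
gripper_width: 0.0393
finger_force: 15.0
```

```bash
python3 -m pendant '[{"x":0,"y":0,"z":0.005,"spin":0},{"x":0,"y":0,"z":0.005,"spin":0},{"x":0,"y":0,"z":0.005,"spin":0},{"x":0,"y":0,"z":0.005,"spin":0}]'
python3 -m pendant '[{"x":0,"y":0,"z":0.003,"spin":0},{"x":0,"y":0,"z":0.003,"spin":0},{"x":0,"y":0,"z":0.003,"spin":0},{"x":0,"y":0,"z":0.003,"spin":0}]'
```

```text
time_s: 37.15
ee_pos: [0.561, -0.3437, 0.2093]
orientation: [[-1.0, 0.0, 0.0], [0.0, 1.0, -0.0], [-0.0, -0.0, -1.0]]
ft_force: [-1.0, 0.6, 3.4]
gripper_width: 0.039
finger_force: 15.0
time_s: 37.55
ee_pos: [0.561, -0.3438, 0.2093]
orientation: [[-1.0, 0.0, 0.001], [0.0, 1.0, -0.0], [-0.001, -0.0, -1.0]]
ft_force: [-0.3, 1.2, 5.6]
gripper_width: 0.0391
finger_force: 15.0
```

Contact at the expected height; release, withdraw, check.

```bash
python3 -m pendant '[{"x":0,"y":0,"z":0,"spin":0},{"x":0,"y":0,"z":0,"spin":0},{"x":0,"y":0,"z":0,"spin":0},{"x":0,"y":0,"z":0,"spin":0}]' 62
python3 -m pendant '[{"x":0,"y":0,"z":-0.1,"spin":0},{"x":0,"y":0,"z":-0.4,"spin":0},{"x":0,"y":0,"z":-0.8,"spin":0},{"x":0,"y":0,"z":-1,"spin":0},{"x":0,"y":0,"z":-1,"spin":0}]'
python3 -m pendant '[{"x":0,"y":0.5,"z":0,"spin":0},{"x":0,"y":1,"z":0,"spin":0},{"x":0,"y":1,"z":0,"spin":0}]' >/dev/null
python3 -m pendant '[{"x":0,"y":0.5,"z":0,"spin":0},{"x":0,"y":1,"z":0,"spin":0},{"x":0,"y":1,"z":0,"spin":0},{"x":0,"y":1,"z":0,"spin":0},{"x":0,"y":1,"z":0,"spin":0}]'
python3 - <<'E'
from h import *
for n in("scene","top"):
    s=take(n);save(s,n+"10")
    print(n,"finial",circ(s,(.561,-.342),.03,.225,.26),"roof",circ(s,(.561,-.342),.06,.149,.16),"max",cloud(s)[70:200,190:280,2].max())
a=cv2.imread('pics/scene10.png')[40:290,120:420];cv2.imwrite('pics/c10.png',cv2.resize(a,(720,600),interpolation=2))
E
```

```text
time_s: 37.95
ee_pos: [0.5607, -0.3435, 0.2084]
orientation: [[-1.0, 0.0, -0.0], [0.0, 1.0, 0.0], [0.0, 0.0, -1.0]]
ft_force: [0.5, 0.1, -0.3]
gripper_width: 0.0595
finger_force: 0.0
time_s: 38.45
ee_pos: [0.5616, -0.3448, 0.313]
orientation: [[-1.0, 0.0, 0.005], [0.0, 1.0, -0.003], [-0.005, -0.003, -1.0]]
ft_force: [-0.2, -0.2, -0.7]
gripper_width: 0.0622
finger_force: 0.0
time_s: 39.25
ee_pos: [0.5605, -0.1447, 0.3087]
orientation: [[-1.0, 0.001, -0.0], [0.001, 1.0, -0.0], [0.0, -0.0, -1.0]]
ft_force: [-0.8, 0.1, -1.3]
gripper_width: 0.062
finger_force: 0.0
scene finial (array([ 0.5621, -0.3394]), np.float64(0.0374), array([ 0.564 , -0.3328,  0.2379]), 183) roof (array([ 0.5607, -0.3425]), np.float64(0.1074), array([ 0.569 , -0.3209,  0.1574]), 245) max 0.6858782241393433
top finial (array([ 0.5566, -0.349 ]), np.float64(0.0348), array([ 0.5539, -0.3504,  0.2427]), 103) roof (array([ 0.5481, -0.3665]), np.float64(0.0898), array([ 0.5354, -0.3765,  0.1574]), 148) max 1.1884505377936867
```

View pics/c10.png

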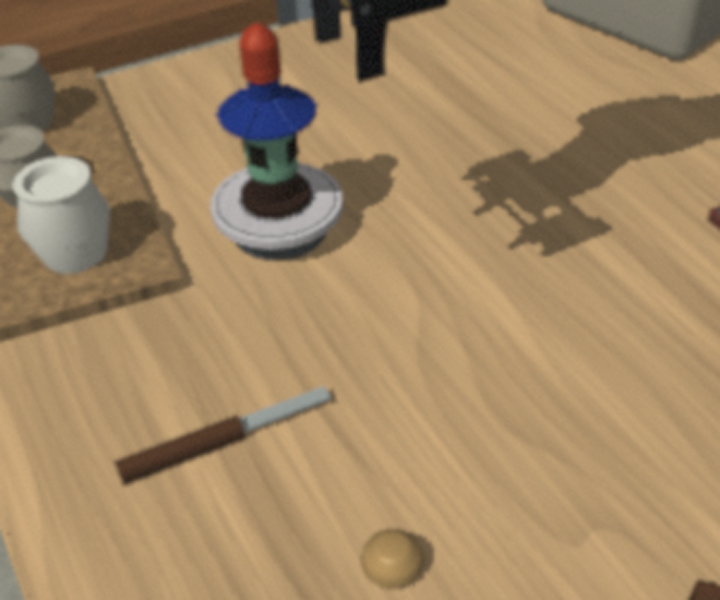

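The picture shows the complete lantern standing straight on the wheel (crop (265,120)), with the finial at (258,55). The knife and stone are undisturbed and the gripper is clear.

```bash
python3 -c "
from plant import sign_off;print(sign_off())"
```

```text
the job is handed in; nothing more can be done
None
```

The lantern is assembled on the banding wheel in the order asked: foot, chamber, roof, finial. Each piece was lowered until the wrist felt light contact (about 6 N) at its expected seated height. In the last picture the lantern stands straight and the knife and stone lie where they were. The block was never approached, and the job was handed in at about 39 s.

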